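# Set the handle rivet and show it to the inspection camera

### The job

The knife lying in the green rivet press needs its rear handle rivet set: push the red-knobbed lever all the way down to its stop and let it come fully back up, with the knife lying in the press as it is. Then take the knife out and show that rivet to the inspection camera that looks straight up from the bench: rear rivet centred over the lens, underside of the handle about 12 cm above the lens glass, knife level with the same side up as in the press and its length in line with the yellow stripe on the camera's foot. Finish while still holding the knife steady there, and leave the whetstone, scissors and rivet jar where they are.

Things in the scene. Friction and masses are not known exactly. Their poses are not given: they have to be found in the camera images.
- press: Green bench rivet press, fixed, 250 mm tall. Origin on the bench under the ram axis; z up, knife and open throat to its -x, lever to its +y. Base plate x -175 to 115, y +-55, 15 mm thick. Head x -22 to 100, y +-25, z 130 to 200, on a column at x 50 to 100. In front of the head (x below -22) all is lower than 70 mm.
- nest (a point): Centre of the nest floor on the ram axis, 50 mm above the bench, where the butt of the knife lies: x -30 to 26 from here in press axes, 8 mm high lips at both sides and behind the butt, open to press -x. The ram (16 mm thick) ends 44 mm above this floor with the lever up (26 mm over the handle): lift the knife under 20 mm, draw it to press -x by some 50 mm, then up.
- blade_rest (a point): Centre of the top of the blade rest (57.5 mm above the bench), 150 mm from the ram axis to press -x, 16 mm long; 12 mm high prongs either side, 34 mm apart. Between it and the nest the handle is free at both sides and below (down to the base plate's top at 15 mm).
- press_lever (a joint): Press lever: 0 = up at rest (arm rises at 0.35 rad from level), 0.70 = down on its stop (0.35 rad below level). Turns about the press's x axis through point lever_pivot. A spring brings it back; about 3 to 9 N down on the knob holds it.
- lever_knob (a point): Centre of the red ball (diameter 32 mm) at the lever's end, 165 mm from lever_pivot; moves with the lever. With the lever up it is 292 mm above the bench, at the stop 178 mm.
- lever_pivot (a point): Pivot of the lever on top of the press head, 235 mm above the bench; at (0, -35) in press x, y. The arm goes from here towards press +y.
- knife: Loose kitchen knife, 226 mm, about 0.14 kg, lying flat. Origin on the handle's underside below the rear rivet (brass, domed, 15 mm from the butt); x to the butt, -x to the tip, z up. Brown handle x -100 to 15, 24 mm wide (y), 18 mm thick (z 0 to 18); blade x -100 to -211, 24 mm wide, 3 mm thick at z 9. Balances near x = -85: clear place to grip the handle across its width.
- camera: Inspection camera, fixed: black foot 160 x 80 x 12 mm with a yellow stripe along its x axis through the middle, grey cylinder diameter 72 mm on it with a white ring light on top, 60 mm tall. Origin under its centre, z up.
- lens (a point): Centre of the lens glass on top of the camera, 60 mm above the bench, looking straight up.
- whetstone: Bystander: whetstone 180 x 60 x 25 mm, grey below, brick red above, loose. Origin at its underside's centre.
- scissors: Bystander: scissors with red rings, about 185 mm long, 8 mm high, loose. Origin under the pivot, blades to its +x.
- rivet_jar: Bystander: glass jar with brass-coloured lid, diameter 56 mm, 75 mm tall, loose. Origin at its underside's centre.
There are look-alikes about, which are no part of the job. Leave any orange, purple or turquoise look-alike of the knife alone.

How it is judged (in metres and radians):
On the way, in this order (a step that is already met when the one before it is completed fails the run):
1. lever down at its stop, the knife lying in the press (value of joint press_lever above 0.64 rad and z of knife in the frame of press below 0.056 m and x of knife in the frame of press above -0.008 m), for 0.1 s.
2. lever back up, the knife still lying in the press (value of joint press_lever below 0.06 rad and z of knife in the frame of press below 0.056 m and x of knife in the frame of press above -0.008 m), for 0.1 s.
At the end, for the whole second after the job is handed in: Knife held still in the fingers, free of press and camera: rear rivet within 15 mm of the lens axis, handle underside 100 to 140 mm above the glass, within 8 degrees of level (same side up) and of the stripe (either way round); lever up (under 0.06 rad); bystanders within 20 mm of their start (horizontal distance between knife and lens below 0.015 m and z of knife in the frame of lens between 0.1 and 0.14 m and angle between knife's own z axis and vertical below 0.14 rad and angle between the x axis of knife and the x axis of camera, either way round below 0.15 rad and linear speed of knife below 0.03 m/s and contact force between knife and the fingers above 1 N and contact force between knife and press below 0.05 N and contact force between knife and camera below 0.05 N and value of joint press_lever below 0.06 rad and distance of each of whetstone, scissors, rivet_jar from where it was at the start of the episode below 0.02 m); the arm keeps its last pose, push and grip.
It fails at once if a bystander (whetstone, scissors, rivet jar) is moved by more than 20 mm (distance of any of whetstone, scissors, rivet_jar from where it was at the start of the episode above 0.02 m).
It also fails if it takes over 64 s, if anything falls off the work surface, if the arm or the gripper's body presses on something with over 40 N, if the wrist force passes 120 N, or if a joint passes its speed limit or range.

### The arm

A 6-joint arm with a two-finger parallel gripper is mounted at the origin on the work surface. World frame = base frame: x ahead of the robot, y to its left, z up, the work surface at z = 0. Lengths are in m, angles in degrees, forces in N, time in s.
With the tool pointing down it reaches from about 0.4 to 0.825 m from the base axis. Payload 7 kg.
Tool frame: the origin (TCP) lies on the centre line of the jaws, within the pads' length; the fingertips stand 19 mm ahead of it and the grasp point (between the pads) is the TCP (r.tips_ahead is the distance from the TCP to the fingertips, in m); z points along the fingers, y is the line along which they close (so a half turn about z gives the same grasp; the last joint's range is limited). The gripper opens to 88 mm and grips with 3 to 60 N. Pads are 19 mm wide; open, the fingers measure 130 mm over their backs; the gripper's body (78 mm by 193 mm) begins 47 mm behind the grasp point.
Start: joints at [80.449, 20.546, 0.682, 0, -70.136, -16.507], TCP at [0.297, 0.606, 0.215] pointing down, gripper open.
Joint ranges: [-176.03, 176.03], [-82.01, 121.73], [-58.28, 71.71], [-173.87, 95.51], [-174.79, -0.11], [-173.66, 173.66]. Speed limits (degrees/s): [136.94, 136.94, 172.46, 180, 180, 180].

### API

Orientations are given as [roll, pitch, yaw] about the fixed x, y, z axes, in that order (R = Rz(yaw) Ry(pitch) Rx(roll)).
In Python, from plant import r, viewer, close_job gives the robot as it stands. The module is installed in compiled form; this text tells all that it offers.
- The arm moves only by the tool arm_command, never from a script. Its arguments are lists of equal length, an entry for each row: "travel": the shift along the world's x, y, z scaled (see below), a list of three; "delta_rot": the turn, a rotation vector about the world's x, y, z scaled (see below), a list of three. In form: {"travel": [[dx, dy, dz], ...], "delta_rot": [[rx, ry, rz], ...]}. A call has 1 to 20 rows; each row is the pose to reach, as a shift and turn from the pose commanded when the call began; what a row does not reach only later rows make up. The controller multiplies each number of a shift by 0.5 m and each number of a turn by 90 degrees. A row lasts 1/8 s, in which the tool goes at most 62.5 mm and 10.7 degrees, less where a joint would pass 70% of its speed; a pose out of reach is approached as far as the arm can. A call with a number of a shift or a turn outside -1 to 1 is refused whole. A call with a gripper value outside its range is refused whole. "grip" is the opening, from 0 (shut) to 1 (fully open), set as the call begins (left out, the last holds). The fingers move at their own pace and stop on an object; "newtons" is the grip in N (left out, the last holds). Time passes only in rows, so rows that repeat a pose let the fingers close. It gives the time, the measured TCP pose, the force, the opening and the grip force at its end, in the units of the state.
- r.get_state(): the state, without advancing time (a new reading comes with each control period).
- viewer.capture(name): name is "scene" or "side" or "wrist"; returns a dict with "img" (420x560x3 uint8, red, green, blue), "camera_matrix" (3x3 intrinsics, pixels), "distortion" ([k1, k2, p1, p2, k3] as OpenCV has them; the pictures are not rectified), "R" (3x3) and "t" (3): a world point X has camera coordinates R X + t; the wrist camera has in their place "mount" (4x4, takes a point from camera to tool coordinates, whose origin is the TCP and whose axes are the flange's). Camera axes: x right, y down, z forward; pixel columns grow to the right and rows downward; lengths in m; the calibration is good to about 2 mm. A picture is of the moment at which its call begins: read the wrist's pose just before it. There is no depth.
- close_job(): hands the job in; it is judged then, once.
The state is a dict: "time_s": time; "joints": joint angles; "qd": joint speeds; "joint_torque": joint torques, N m; "tcp_pos": TCP position; "eef_rot": TCP orientation; "contact_force": force on the tool from outside, world axes, zero at the start; "moment": the same for the moment, N m; "gripper_width": finger opening in m; "gripper_force": force on a finger pad.
Only numpy, scipy, OpenCV 4.12 (cv2) and the standard library are available. Lean on these libraries where they do the work, as an engineer would, in place of code of your own. Each camera call takes 0.05 s, during which the arm holds its last target. There are 200 camera calls.

## Working session

There is one attempt and no reset: what is moved stays moved. The work goes in short steps, Python scripts to look and compute and a tool call to move; the robot and the scene stay as the last step left them, time stands still between calls to the robot, and variables do not carry over. Pictures are saved under pics/ and viewed, at most 10 in all, crops included, and the job is handed in when it is done.

Besides the shell and the picture viewer there is one more tool, called after "Call:" as name(argument=value, ...) on one line, values as JSON. arm_command: Moves the arm, as the interface text tells. Shifts and turns lie within -1 to 1; 1 stands for 0.5 m of shift or 90 degrees of turn. Its arguments: {"type":"object","properties":{"travel":{"type":"array"},"delta_rot":{"type":"array"},"grip":{"type":"number"},"newtons":{"type":"number"}},"required":["travel","delta_rot"]}

```bash
mkdir -p pics; cat > h.py <<'E'
import numpy as np, cv2, pickle
from plant import r, viewer, close_job
from scipy.spatial.transform import Rotation as Ro
def snap(name, key):
    s=r.get_state(); c=viewer.capture(name)
    if 'mount' in c:
        T=np.eye(4);T[:3,:3]=Ro.from_euler('xyz',s['eef_rot'],degrees=True).as_matrix();T[:3,3]=s['tcp_pos']
        W=np.linalg.inv(T@c['mount']); c['R']=W[:3,:3]; c['t']=W[:3,3]
    pickle.dump({k:np.array(c[k]) for k in('img','camera_matrix','distortion','R','t')},open(f'pics/{key}.pkl','wb'))
    cv2.imwrite(f'pics/{key}.png',c['img'][:,:,::-1]); return s
def L(key): return pickle.load(open(f'pics/{key}.pkl','rb'))
def ray(c,p):
    u=cv2.undistortPoints(np.array([[p]],float),c['camera_matrix'],c['distortion'])[0,0]
    d=c['R'].T@np.array([*u,1]); return -c['R'].T@c['t'], d/np.linalg.norm(d)
def onz(key,p,z):
    o,d=ray(L(key),p); return o+d*(z-o[2])/d[2]
def tri(*kp):
    A=np.zeros((3,3));b=np.zeros(3);rs=[ray(L(k),p) for k,p in kp]
    for o,d in rs: M=np.eye(3)-np.outer(d,d);A+=M;b+=M@o
    X=np.linalg.solve(A,b); return X,[np.linalg.norm(np.cross(X-o,d)) for o,d in rs]
def proj(key,X):
    c=L(key); return cv2.projectPoints(np.array([X],float).reshape(-1,1,3),cv2.Rodrigues(c['R'])[0],c['t'],c['camera_matrix'],c['distortion'])[0].reshape(-1,2)
E
python3 - <<'E'
from h import *
print(snap('scene','sc0'));snap('side','si0');snap('wrist','wr0')
a,b=L('sc0')['img'],L('si0')['img']
for k in('sc0','si0'): print(-L(k)['R'].T@L(k)['t'])
for k in('sc0','si0'): cv2.imwrite(f'pics/{k}b.png',cv2.resize(L(k)['img'][:,:,::-1],(800,600),interpolation=cv2.INTER_CUBIC))
E
```

```text
{'time_s': 0.0, 'joints': array([ 8.04476421e+01,  2.05896457e+01,  6.33888593e-01, -1.96935775e-02,
       -7.01382222e+01, -1.65058572e+01]), 'qd': array([ 0.02122999,  0.01952116, -0.05124073, -0.06935494,  0.12679089,
        0.04544641]), 'joint_torque': array([ 2.79076034e-03, -5.82726574e+01,  2.93047732e+01,  6.99658647e+00,
        6.97416253e-03, -1.46059956e-04]), 'tcp_pos': array([0.29633038, 0.60589429, 0.21434514]), 'eef_rot': array([ 1.79904633e+02, -8.95277797e-03, -2.60649137e+01]), 'contact_force': array([ 0.06032472, -0.67686729,  1.18462465]), 'moment': array([-0.01265426,  0.006492  ,  0.05175419]), 'gripper_force': 0.0, 'gripper_width': 0.08737694973052446}
[ 1.6219684  -0.33619807  1.12354998]
[ 0.38259389 -0.93922633  1.0721268 ]
```

View pics/sc0b.png

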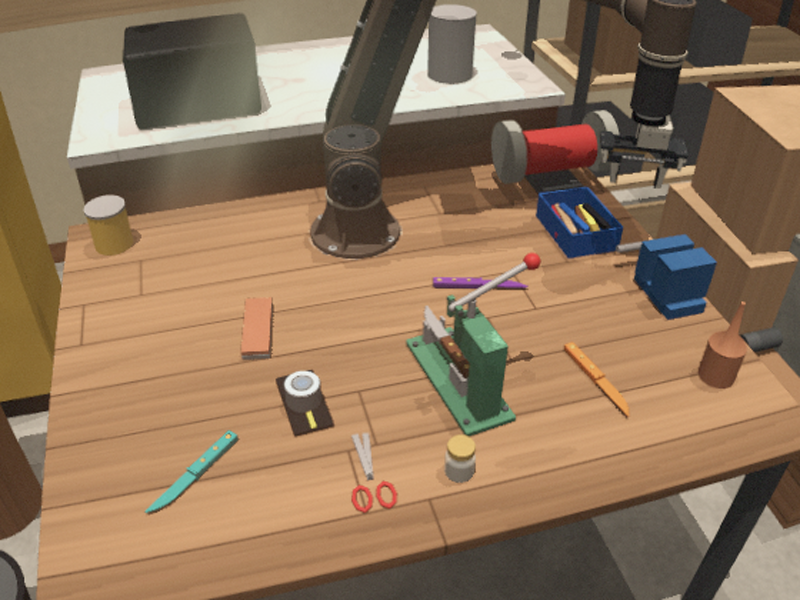

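View pics/si0b.png

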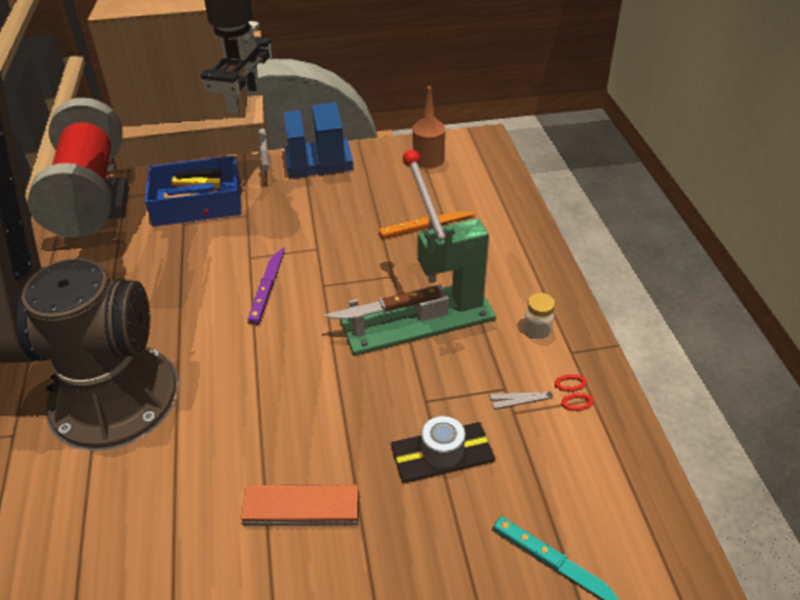

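The scene view shows the knob near (533,261) and the lens near (302,383). In the side view the knob is at (411,157) and the lens at (443,433). Both are in 800x600 pixels. I'll enlarge next.

```bash
python3 - <<'E'
from h import *
for k,(x,y) in(('sc0',(188,172)),('si0',(222,100))):
    w,h=(200,150) if k=='sc0' else (133,100)
    if k=='si0': x,y,w,h=222,150,133,100
    f=800/w
    cv2.imwrite(f'pics/{k}c.png',cv2.resize(L(k)['img'][y:y+h,x:x+w,::-1],(800,int(h*f)),interpolation=cv2.INTER_CUBIC))
s=0.7
print(tri(('sc0',(533*s,261*s)),('si0',(411*s,157*s))), tri(('sc0',(302*s,383*s)),('si0',(443*s,433*s))), tri(('sc0',(428*s,308*s)),('si0',(325*s,316*s))))
E
```

```text
(array([0.5988959 , 0.21038282, 0.28902487]), [np.float64(0.0008355384846173836), np.float64(0.0008355384846173357)]) (array([ 0.56442603, -0.2326314 ,  0.05432062]), [np.float64(0.0011622832881598608), np.float64(0.0011622832881598181)]) (array([0.40569348, 0.07447274, 0.04949211]), [np.float64(0.0012160245816093618), np.float64(0.0012160245816090736)])
```

View pics/sc0c.png

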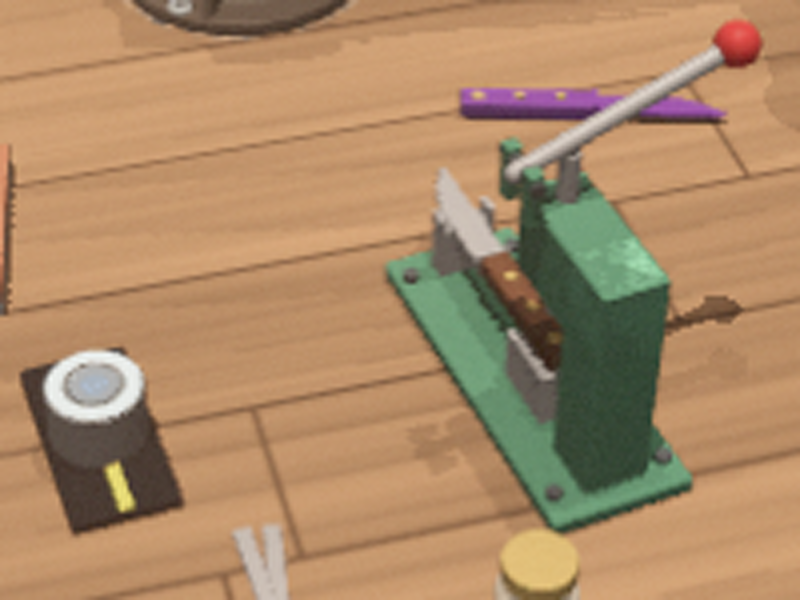

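View pics/si0c.png

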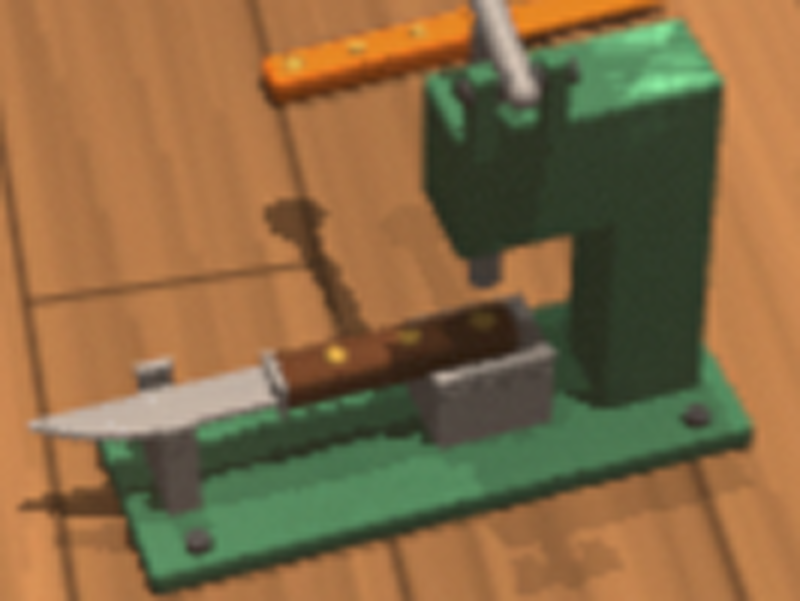

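Scene crop (4x): the knob is at (738,43), press base corners at (387,268), (558,520) and (692,478), and the lens at (94,383). Side crop (6x): the rear rivet is at (484,320), the front rivet at (337,354) and the tip at (32,425).

```bash
python3 - <<'E'
from h import *
from scipy.optimize import least_squares
S=lambda u,v:('sc0',(188+u/4,172+v/4)); D=lambda u,v:('si0',(222+u/6.015,150+v/6.015)); E=lambda u,v:('si0',(u*.7,v*.7)); 
press=[((0,120,291.6),S(738,43)),((0,120,291.6),E(411,157)),((-175,-55,15),S(387,268)),((115,-55,15),S(558,520)),((115,55,15),S(692,478)),
((-175,-55,15),D(152,575)),((115,-55,15),D(750,432)),((-175,55,15),D(100,452)),((100,-25,200),S(605,300)),((100,25,200),S(668,275)),((100,-25,200),D(720,85))]
knife=[((0,0,18.5),D(484,320)),((0,0,18.5),S(555,340)),((-211,0,10),D(32,425)),((-211,0,10),S(443,170))]
cam=[((0,0,60),S(94,383)),((0,0,60),E(443,433))]
foot=[((-80,-40,12),S(22,373)),((80,-40,12),S(75,532)),((80,40,12),S(183,503)),((-80,40,12),E(391,438)),((-80,40,12),S(122,350)),((80,40,12),E(482,424)),((80,-40,12),E(494,457)),((-80,-40,12),E(404,476))]
foot[3]=((-80,40,12),E(391,438))
def fit(obs,z,x0,n):
    def res(p):
        c,s=np.cos(p[2]),np.sin(p[2]);R=np.array([[c,-s,0],[s,c,0],[0,0,1]]);zz=p[3] if z is None else z
        return np.concatenate([proj(k,R@np.array(X)/1000+[p[0],p[1],zz])[0]-q for X,(k,q) in obs])
    o=least_squares(res,x0,loss='soft_l1'); print(n,np.round(o.x,4),'yaw',np.degrees(o.x[2]));print(np.round(o.fun,1))
fit(press,None,[.55,.1,0,0.],'press')
fit(knife,None,[.6,.1,0,.05],'knife')
fit(cam+foot,None,[.56,-.23,0,0.],'cam')
print('rivet',tri(D(484,320),S(555,340)),'lens',tri(*[q for _,q in cam]),'knob',tri(S(738,43),E(411,157)), 'tip',tri(D(32,425),S(443,170)))
E
```

```text
press [ 0.6135  0.0895  0.1373 -0.0047] yaw 7.866277663207593
[-0.6  0.6 -0.7  0.9 -1.3 -1.5 -1.1  1.4  0.5 -0.1 -0.5 -0.   0.4 -1.7
 -2.4 -7.3 -0.3  0.5  1.1  1.5  0.4 -0.8]
knife [0.6153 0.0896 0.0854 0.0442] yaw 4.89194654116214
[-0.1 -0.3 -0.2  0.4 -0.3 -0.3 -0.2  0.3]
cam [ 0.5667 -0.2312  0.0579 -0.0063] yaw 3.316658782166587
[ 0.3  1.3  0.6 -0.9  0.  -0.2 -0.9 -0.4  0.3 -0.1  0.   0.9  1.3 -0.5
 -0.4 -2.7  1.5  0.7 -1.2  1.9]
rivet (array([0.61502063, 0.08963996, 0.06265591]), [np.float64(0.0010018696756218224), np.float64(0.0010018696756217045)]) lens (array([ 0.56416994, -0.2325604 ,  0.05495273]), [np.float64(0.0016191898638290949), np.float64(0.0016191898638290118)]) knob (array([0.59879405, 0.20887257, 0.28955166]), [np.float64(0.00039780460524561765), np.float64(0.00039780460524555287)]) tip (array([0.40535138, 0.07169058, 0.05436757]), [np.float64(0.0011537887633631073), np.float64(0.0011537887633632584)])
```

Call:
arm_command(travel=[[0,0,0.2],[0,0,0.36],[0.1,-0.1,0.372],[0.2,-0.2,0.372],[0.3,-0.3,0.372],[0.4,-0.4,0.372],[0.5,-0.5,0.372],[0.56,-0.6,0.372],[0.6,-0.7,0.372],[0.604,-0.792,0.372],[0.604,-0.792,0.372],[0.604,-0.792,0.372],[0.604,-0.792,0.372]], delta_rot=[[0,0,0],[0,0,0.05],[0,0,0.1],[0,0,0.2],[0,0,0.3],[0,0,0.378],[0,0,0.378],[0,0,0.378],[0,0,0.378],[0,0,0.378],[0,0,0.378],[0,0,0.378],[0,0,0.378]], grip=0, newtons=20)

```text
time_s: 1.78
tcp_pos: [0.5983, 0.2111, 0.401]
eef_rot: [-180.0, 0.0, 8.0]
contact_force: [-0.1, 1.2, -0.2]
gripper_width: 0.0003
gripper_force: 0.0
```

```bash
python3 - <<'E'
from h import *
s=snap('wrist','wr1'); print(s['tcp_pos'],s['eef_rot'],s['joints'],s['contact_force'],-L('wr1')['R'].T@L('wr1')['t'])
cv2.imwrite('pics/wr1b.png',cv2.resize(L('wr1')['img'][:,:,::-1],(800,600),interpolation=cv2.INTER_CUBIC))
print(proj('wr1',[[.598,.209,.292],[.615,.0895,.068],[.565,-.232,.06]])/.7)
E
```

```text
[0.59829635 0.21109782 0.40101349] [-1.79990036e+02  2.06437063e-02  7.98421305e+00] [ 3.70188693e+01  1.35879991e+01  1.44353305e+01 -1.87330197e-02
 -9.08605449e+01  6.09650628e+01] [-0.05350264  1.18798202 -0.16973491] [0.67880477 0.22138317 0.57043858]
[[406.52737549 294.15030998]
 [521.93880436 233.04866917]
 [797.11510729 316.13084841]]
```

View pics/wr1b.png

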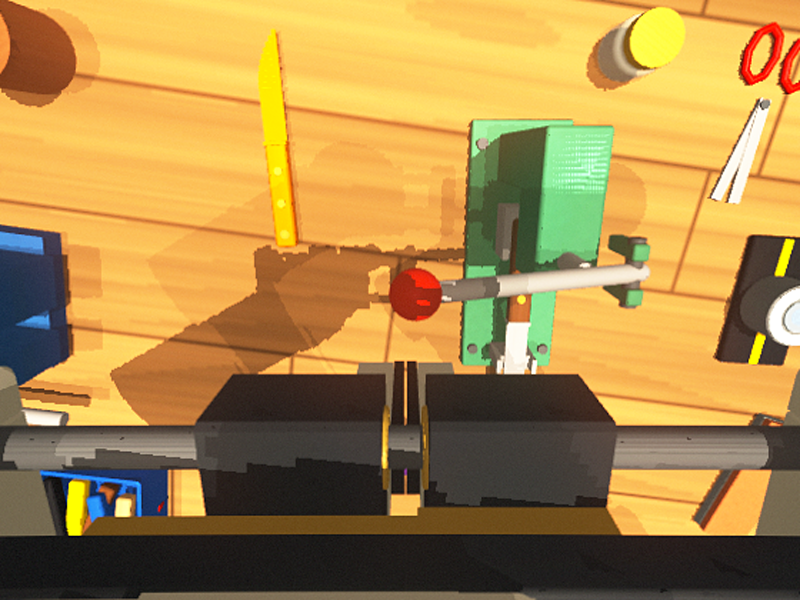

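The wrist view has the knob at (415,295). The press base's left edge runs from (472,120) to (462,363), and the blade end of the base is near (545,367). The camera is partly visible at right.

```bash
python3 - <<'E'
from h import *
W=lambda u,v:(u*.7,v*.7)
kn=onz('wr1',W(415,295),.2916)
a=onz('wr1',W(472,120),.015);b=onz('wr1',W(462,363),.015);print(kn,a,b,np.degrees(np.arctan2(*(a-b)[1::-1])),np.linalg.norm(a-b))
print('front rivet',onz('wr1',W(521,299),.068),'pivotish',onz('wr1',W(643,272),.235),'cam st',onz('wr1',W(785,240),.012),onz('wr1',W(755,360),.012))
print('knob tri',tri(('wr1',W(415,295)),('sc0',(188+738/4,172+43/4)),('si0',W(411,157))))
E
```

```text
[0.59805832 0.20387636 0.2916    ] [0.72010499 0.15416198 0.015     ] [0.43847295 0.11566316 0.015     ] 7.7840296064454275 0.2842512318747006
front rivet [0.54465015 0.07553238 0.068     ] pivotish [0.62075713 0.04267763 0.235     ] cam st [ 0.64116381 -0.22632821  0.012     ] [ 0.49187613 -0.24493389  0.012     ]
knob tri (array([0.59890392, 0.20604933, 0.29127534]), [np.float64(0.00235356667611387), np.float64(0.0025911073992059275), np.float64(0.0005351122117406683)])
```

Call:
arm_command(travel=[[0,-0.006,-0.06],[0,-0.006,-0.12],[0,-0.006,-0.15],[0,-0.006,-0.18],[0,-0.006,-0.21],[0,-0.006,-0.24],[0,-0.006,-0.27],[0,-0.006,-0.3],[0,-0.006,-0.32],[0,-0.006,-0.34],[0,-0.006,-0.355],[0,-0.006,-0.364],[0,-0.006,-0.364]], delta_rot=[[0,0,0],[0,0,0],[0,0,0],[0,0,0],[0,0,0],[0,0,0],[0,0,0],[0,0,0],[0,0,0],[0,0,0],[0,0,0],[0,0,0],[0,0,0]])

```text
time_s: 3.45
tcp_pos: [0.6, 0.2091, 0.2208]
eef_rot: [-179.9, -0.3, 8.0]
contact_force: [-1.2, 4.5, 7.7]
gripper_width: 0.0005
gripper_force: 3.5
```

```bash
python3 - <<'E'
from h import *
s=snap('side','si1');snap('scene','sc1'); print(s['tcp_pos'],s['contact_force'])
a=L('si1')['img'][90:260,220:360,::-1];b=L('sc1')['img'][150:320,260:400,::-1]
cv2.imwrite('pics/dn.png',cv2.resize(np.hstack([a,b]),(800,486),interpolation=cv2.INTER_CUBIC))
E
```

```text
[0.60000643 0.20905982 0.22080823] [-1.22510355  4.45584151  7.69224856]
```

View pics/dn.png

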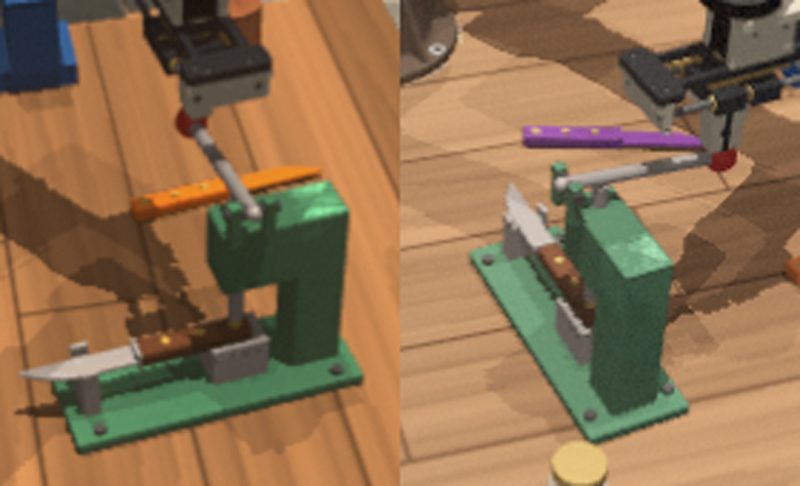

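The lever is nearly at its stop and the knife hasn't moved. I'll creep down further.

Call:
arm_command(travel=[[0,0,-0.004],[0,0,-0.008],[0,0,-0.012],[0,0,-0.016],[0,0,-0.016]], delta_rot=[[0,0,0],[0,0,0],[0,0,0],[0,0,0],[0,0,0]])

```text
time_s: 4.18
tcp_pos: [0.6, 0.2088, 0.2131]
eef_rot: [-179.9, -0.3, 8.0]
contact_force: [-0.6, 3.8, 7.4]
gripper_width: 0.0003
gripper_force: 3.8
```

Call:
arm_command(travel=[[0,0,-0.004],[0,0,-0.007],[0,0,-0.007]], delta_rot=[[0,0,0],[0,0,0],[0,0,0]])

```text
time_s: 4.55
tcp_pos: [0.6001, 0.2086, 0.2097]
eef_rot: [-179.9, -0.3, 8.0]
contact_force: [-1.6, 2.3, 7.6]
gripper_width: 0.0002
gripper_force: 3.9
```

Call:
arm_command(travel=[[0,0,-0.004],[0,0,-0.008],[0,0,-0.008]], delta_rot=[[0,0,0],[0,0,0],[0,0,0]])

```text
time_s: 4.92
tcp_pos: [0.6001, 0.2083, 0.2057]
eef_rot: [-179.9, -0.3, 8.0]
contact_force: [0.5, 1.7, 8.3]
gripper_width: 0.0007
gripper_force: 4.1
```

```bash
python3 - <<'E'
from h import *
s=snap('side','si2');snap('scene','sc2'); print(s['tcp_pos'],s['contact_force'])
a=L('si2')['img'][90:260,220:360,::-1];b=L('sc2')['img'][150:320,260:400,::-1]
cv2.imwrite('pics/dn2.png',cv2.resize(np.hstack([a,b]),(800,486),interpolation=cv2.INTER_CUBIC))
for k in('si2','sc2'):
    h=cv2.cvtColor(L(k)['img'],cv2.COLOR_RGB2HSV);m=((h[...,0]<6)|(h[...,0]>174))&(h[...,1]>170)&(h[...,2]>60)
    n,l,st,c=cv2.connectedComponentsWithStats(m.astype(np.uint8));print(k,[(st[i].tolist(),c[i].round(1).tolist()) for i in range(1,n) if st[i,4]>15])
E
```

```text
[0.60010454 0.20830265 0.20572105] [0.47968679 1.68392469 8.29469108]
si2 [([59, 86, 18, 40, 529], [67.1, 104.0]), ([282, 135, 5, 7, 22], [284.2, 137.9]), ([389, 262, 22, 12, 116], [399.2, 267.3]), ([393, 275, 23, 12, 127], [403.7, 280.8])]
sc2 [([402, 92, 16, 25, 230], [410.5, 105.9]), ([368, 207, 8, 7, 44], [371.7, 210.3])]
```

```bash
python3 - <<'E'
from h import *
for k in('si0','sc0'):
    h=cv2.cvtColor(L(k)['img'],cv2.COLOR_RGB2HSV);m=((h[...,0]<6)|(h[...,0]>174))&(h[...,1]>170)&(h[...,2]>60)
    n,l,st,c=cv2.connectedComponentsWithStats(m.astype(np.uint8));print(k,[(st[i].tolist(),c[i].round(1).tolist()) for i in range(1,n) if st[i,4]>15])
P=np.array([.598,.206,.2916]);ey=np.array([-.136,.99,0])
for q in(0,.5,.55,.6,.65,.7,):
    X=P+ey*.165*(np.cos(.35-q)-np.cos(.35));X[2]=.235+.165*np.sin(.35-q); print(q,X.round(3),proj('sc0',X).round(1),proj('si0',X).round(1))
E
```

```text
si0 [([37, 86, 40, 40, 1027], [58.6, 102.7]), ([282, 105, 12, 11, 93], [287.5, 109.3]), ([389, 262, 22, 12, 116], [399.3, 267.3]), ([393, 275, 23, 12, 127], [403.7, 280.8])]
sc0 [([368, 89, 50, 33, 942], [394.1, 106.1]), ([367, 178, 11, 10, 73], [372.2, 182.8])]
0 [0.598 0.206 0.292] [[371.4 182.3]] [[287.5 109.7]]
0.5 [0.597 0.214 0.21 ] [[370.6 205.5]] [[286.8 133.3]]
0.55 [0.597 0.213 0.202] [[369.8 208. ]] [[287. 136.]]
0.6 [0.597 0.211 0.194] [[368.9 210.4]] [[287.2 138.8]]
0.65 [0.598 0.209 0.186] [[367.9 212.8]] [[287.5 141.6]]
0.7 [0.598 0.206 0.178] [[366.7 215.2]] [[287.8 144.4]]
```

```bash
python3 - <<'E'
from h import *
a=L('si2')['img'][100:160,255:315,::-1];b=L('sc2')['img'][165:225,335:395,::-1]
cv2.imwrite('pics/z.png',cv2.resize(np.hstack([a,b]),(800,400),interpolation=cv2.INTER_CUBIC))
E
```

```text
(no output)
```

View pics/z.png

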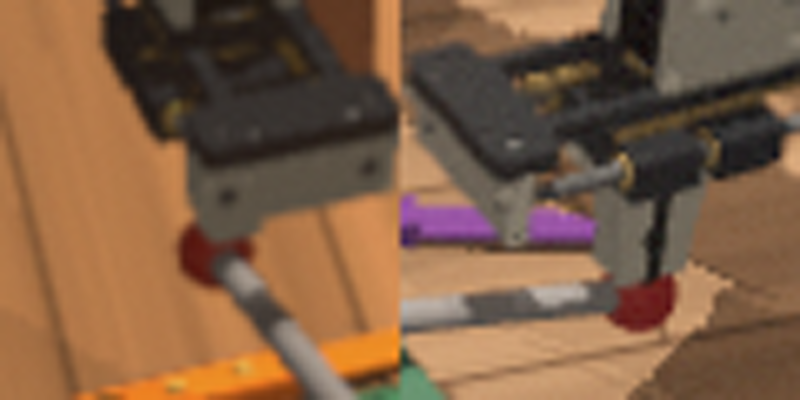

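```bash
python3 - <<'E'
from h import *
print(r.tips_ahead,r.get_state()['gripper_width'])
for X in([.6001,.2083,.187],[.6001,.2083,.2057],[.6001,.2083,.215]): print(X,((proj('sc2',X)-[335,165])*6.667+[400,0]).round(),((proj('si2',X)-[255,100])*6.667).round())
E
```

```text
0.019 0.0005823236698026291
[0.6001, 0.2083, 0.187] [[621. 321.]] [[223. 276.]]
[0.6001, 0.2083, 0.2057] [[626. 286.]] [[222. 239.]]
[0.6001, 0.2083, 0.215] [[629. 268.]] [[222. 220.]]
```

```bash
python3 - <<'E'
from h import *
f=lambda u,v:('sc2',(335+(u-400)/6.667,165+v/6.667)); g=lambda u,v:('si2',(255+u/6.667,100+v/6.667))
print(tri(f(655,280),g(228,238)), 'fingers L/R bottom', tri(f(618,280),g(228,238)))
print('ball',tri(f(640,300),g(217,250)))
s=r.get_state();print(s['joints'],s['tcp_pos'],s['moment'])
E
```

```text
(array([0.60230567, 0.21800429, 0.20367345]), [np.float64(0.004450343552685328), np.float64(0.00445034355268537)]) fingers L/R bottom (array([0.60118017, 0.20338434, 0.21014619]), [np.float64(0.0006015194085616367), np.float64(0.0006015194085616482)])
ball (array([0.5989856 , 0.21596794, 0.19519462]), [np.float64(0.0005612105620962643), np.float64(0.0005612105620961343)])
[ 3.67520739e+01  1.70031099e+01 -5.72636776e+00  6.07657021e-02
 -6.69957041e+01  6.12227258e+01] [0.6001094  0.20830123 0.20582862] [0.58390326 0.134185   0.01174915]
```

Call:
arm_command(travel=[[0,0,-0.004],[0,0,-0.008],[0,0,-0.012],[0,0,-0.016],[0,0,-0.016]], delta_rot=[[0,0,0],[0,0,0],[0,0,0],[0,0,0],[0,0,0]])

```text
time_s: 5.65
tcp_pos: [0.6002, 0.2073, 0.1979]
eef_rot: [-180.0, -0.3, 8.0]
contact_force: [0.4, -0.8, 9.7]
gripper_width: 0.0003
gripper_force: 4.6
```

Call:
arm_command(travel=[[0,0,-0.004],[0,0,-0.008],[0,0,-0.012],[0,0,-0.012]], delta_rot=[[0,0,0],[0,0,0],[0,0,0],[0,0,0]])

```text
time_s: 6.15
tcp_pos: [0.6003, 0.2065, 0.1921]
eef_rot: [179.9, -0.2, 8.0]
contact_force: [0.7, -4.8, 10.4]
gripper_width: 0.0002
gripper_force: 5.2
```

```bash
python3 - <<'E'
from h import *
s=snap('side','si3');snap('scene','sc3'); print(s['tcp_pos'],s['contact_force'])
a=L('si3')['img'][110:170,255:315,::-1];b=L('sc3')['img'][175:235,335:395,::-1]
cv2.imwrite('pics/z3.png',cv2.resize(np.hstack([a,b]),(800,400),interpolation=cv2.INTER_CUBIC))
for k in('si3','sc3'):
    h=cv2.cvtColor(L(k)['img'],cv2.COLOR_RGB2HSV);m=((h[...,0]<6)|(h[...,0]>174))&(h[...,1]>170)&(h[...,2]>40)
    n,l,st,c=cv2.connectedComponentsWithStats(m.astype(np.uint8));print(k,[(st[i].tolist(),c[i].round(1).tolist()) for i in range(1,n) if st[i,4]>15])
E
```

```text
[0.6003245  0.20646428 0.19212017] [ 0.65258524 -4.81276313 10.38979345]
si3 [([60, 86, 17, 40, 497], [67.6, 104.2]), ([283, 139, 4, 8, 24], [284.5, 142.6]), ([389, 262, 22, 12, 114], [399.1, 267.3]), ([393, 275, 23, 12, 127], [403.7, 280.8])]
sc3 [([402, 92, 16, 25, 235], [410.8, 105.0]), ([366, 211, 8, 8, 43], [369.8, 214.7])]
```

Call:
arm_command(travel=[[0,-0.002,-0.004],[0,-0.004,-0.008],[0,-0.006,-0.012],[0,-0.006,-0.012]], delta_rot=[[0,0,0],[0,0,0],[0,0,0],[0,0,0]])

```text
time_s: 6.75
tcp_pos: [0.6005, 0.205, 0.1861]
eef_rot: [-179.9, -0.3, 8.0]
contact_force: [-0.5, -0.1, 9.4]
gripper_width: 0.0004
gripper_force: 4.8
```

```bash
python3 - <<'E'
from h import *
s=snap('side','si4');snap('scene','sc4'); print(s['tcp_pos'],s['contact_force'])
for k in('si4','sc4'):
    h=cv2.cvtColor(L(k)['img'],cv2.COLOR_RGB2HSV);m=((h[...,0]<6)|(h[...,0]>174))&(h[...,1]>170)&(h[...,2]>40)
    n,l,st,c=cv2.connectedComponentsWithStats(m.astype(np.uint8));print(k,[(st[i].tolist(),c[i].round(1).tolist()) for i in range(1,n) if st[i,4]>15])
E
```

```text
[0.60054354 0.20496492 0.18610841] [-0.50475212 -0.10082944  9.41238269]
si4 [([60, 86, 17, 40, 477], [67.9, 104.5]), ([283, 141, 5, 8, 24], [284.8, 144.8]), ([389, 262, 22, 12, 115], [399.2, 267.3]), ([393, 275, 23, 12, 127], [403.7, 280.8])]
sc4 [([402, 93, 16, 24, 256], [410.3, 105.1]), ([364, 213, 10, 7, 44], [369.0, 216.3])]
```

Call:
arm_command(travel=[[0,-0.001,-0.004],[0,-0.002,-0.008],[0,-0.002,-0.012],[0,-0.002,-0.012]], delta_rot=[[0,0,0],[0,0,0],[0,0,0],[0,0,0]])

```text
time_s: 7.35
tcp_pos: [0.6008, 0.2042, 0.1824]
eef_rot: [-179.9, -0.4, 8.0]
contact_force: [-5.7, 0.7, 21.0]
gripper_width: 0.0004
gripper_force: 10.7
```

```bash
python3 - <<'E'
from h import *
s=snap('side','si5');snap('scene','sc5'); print(s['tcp_pos'],s['contact_force'])
a=L('si5')['img'][110:170,255:315,::-1];b=L('sc5')['img'][175:235,335:395,::-1]
cv2.imwrite('pics/z5.png',cv2.resize(np.hstack([a,b]),(800,400),interpolation=cv2.INTER_CUBIC))
for k in('si5','sc5'):
    h=cv2.cvtColor(L(k)['img'],cv2.COLOR_RGB2HSV);m=((h[...,0]<6)|(h[...,0]>174))&(h[...,1]>170)&(h[...,2]>40)
    n,l,st,c=cv2.connectedComponentsWithStats(m.astype(np.uint8));print(k,[(st[i].tolist(),c[i].round(1).tolist()) for i in range(1,n) if st[i,4]>15])
E
```

```text
[0.6008235  0.20415903 0.18243973] [-5.65491296  0.66283449 21.02450253]
si5 [([61, 86, 16, 40, 477], [67.9, 104.5]), ([283, 143, 6, 8, 26], [285.1, 146.3]), ([389, 262, 21, 12, 115], [399.1, 267.4]), ([393, 275, 23, 12, 127], [403.7, 280.8])]
sc5 [([402, 93, 16, 24, 249], [409.9, 105.2]), ([364, 214, 9, 7, 42], [368.5, 217.4])]
```

View pics/z5.png

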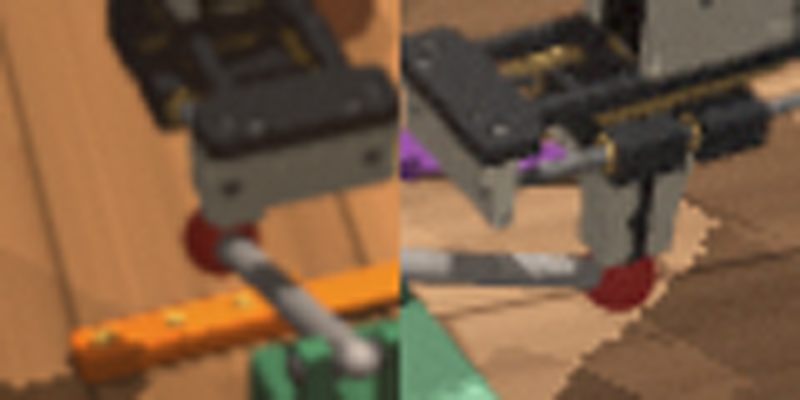

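Force has risen to 21 N, so the lever is at its stop. I'll raise now and let the lever follow.

Call:
arm_command(travel=[[0,0.002,0.02],[0,0.004,0.05],[0,0.006,0.08],[0,0.008,0.11],[0,0.01,0.14],[0,0.01,0.17],[0,0.01,0.2],[0,0.01,0.23],[0,0.01,0.26],[0,0.01,0.29],[0,0.01,0.36],[0,0.01,0.44],[0,0.01,0.44],[0,0.01,0.44]], delta_rot=[[0,0,0],[0,0,0],[0,0,0],[0,0,0],[0,0,0],[0,0,0],[0,0,0],[0,0,0],[0,0,0],[0,0,0],[0,0,0],[0,0,0],[0,0,0],[0,0,0]])

```text
time_s: 9.2
tcp_pos: [0.5982, 0.2087, 0.3973]
eef_rot: [-180.0, 0.1, 8.0]
contact_force: [0.4, 0.1, -0.5]
gripper_width: 0.0003
gripper_force: 0.0
```

```bash
python3 - <<'E'
from h import *
s=snap('side','si6');snap('scene','sc6');s=snap('wrist','wr6'); print(s['tcp_pos'],s['contact_force'])
a=L('si6')['img'][50:200,230:360,::-1];b=L('sc6')['img'][110:260,290:420,::-1]
cv2.imwrite('pics/z6.png',cv2.resize(np.hstack([a,b]),(800,461),interpolation=cv2.INTER_CUBIC))
for k in('si6','sc6'):
    print(proj(k,s['tcp_pos']),proj(k,s['tcp_pos']-np.array([0,0,.019])))
    h=cv2.cvtColor(L(k)['img'],cv2.COLOR_RGB2HSV);m=((h[...,0]<6)|(h[...,0]>174))&(h[...,1]>170)&(h[...,2]>40)
    n,l,st,c=cv2.connectedComponentsWithStats(m.astype(np.uint8));print(k,[(st[i].tolist(),c[i].round(1).tolist()) for i in range(1,n) if st[i,4]>15])
E
```

```text
[0.59807438 0.20842631 0.39651904] [-0.34811013 -0.58309686 -0.37084019]
[[287.06838911  73.62440714]] [[287.12994945  80.33734623]]
si6 [([51, 86, 26, 40, 736], [63.8, 102.7]), ([283, 106, 11, 10, 82], [287.7, 109.8]), ([389, 262, 22, 12, 116], [399.3, 267.3]), ([393, 275, 23, 12, 126], [403.7, 280.8])]
[[376.90770641 148.49843348]] [[376.04143707 154.81874267]]
sc6 [([410, 92, 7, 7, 19], [413.5, 94.8]), ([367, 178, 11, 11, 89], [372.3, 182.6])]
```

View pics/z6.png

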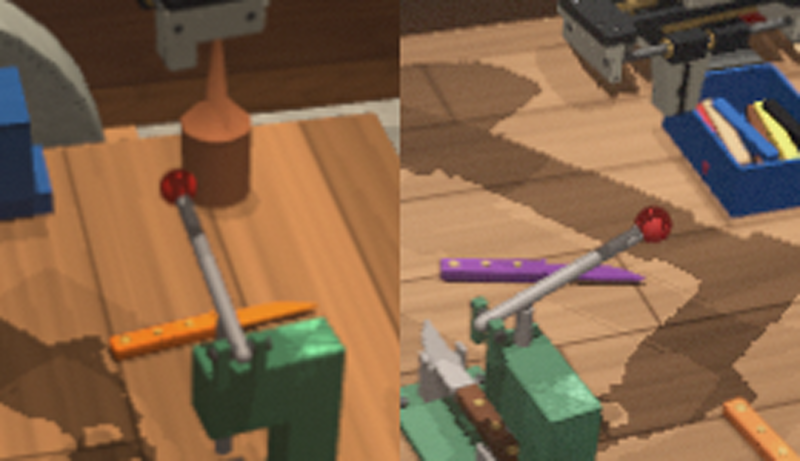

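```bash
python3 - <<'E'
from h import *
T=np.array([.2963,.6059,.2143]);a=np.radians(-26);e=np.array([-np.sin(a),np.cos(a),0])
for z in(0,.019):
  for s in(-.049,.049):
    X=T+e*s-[0,0,z];print(z,s,(proj('sc0',X)/.7).round(),(proj('si0',X)/.7).round())
g=lambda u,v:('si6',(230+u/3.077,50+v/3.077));f=lambda u,v:('sc6',(290+(u-400)/3.077,110+v/3.077))
print('tip6',tri(g(182,68),f(676,112)))
# lens from wrist wr1 and others: white ring
for k in('sc0','si0','wr1','wr6'):
    h=cv2.cvtColor(L(k)['img'],cv2.COLOR_RGB2HSV);m=(h[...,1]<25)&(h[...,2]>215)
    n,l,st,c=cv2.connectedComponentsWithStats(m.astype(np.uint8));print(k,[(st[i].tolist(),c[i].round(1).tolist()) for i in range(1,n) if st[i,4]>60])
E
```

```text
0 -0.049 [[611. 185.]] [[235. 115.]]
0 0.049 [[653. 189.]] [[253.  93.]]
0.019 -0.049 [[610. 192.]] [[236. 122.]]
0.019 0.049 [[651. 196.]] [[254. 100.]]
tip6 (array([0.60274681, 0.21174244, 0.40174987]), [np.float64(0.003179478536183682), np.float64(0.003179478536183626)])
sc0 [([333, 22, 22, 10, 146], [341.5, 26.2]), ([277, 27, 91, 51, 1924], [320.4, 59.2]), ([47, 31, 197, 79, 5297], [146.6, 71.6]), ([200, 260, 23, 17, 158], [211.1, 268.0])]
si0 [([296, 292, 29, 23, 272], [309.9, 302.9])]
wr1 [([499, 75, 39, 67, 784], [519.0, 110.9]), ([538, 202, 22, 40, 424], [548.3, 223.1]), ([550, 212, 10, 21, 169], [555.2, 222.7]), ([354, 226, 17, 35, 401], [361.8, 239.8]), ([18, 290, 23, 7, 112], [28.9, 293.7])]
wr6 [([498, 73, 41, 69, 788], [519.1, 110.4]), ([539, 202, 21, 40, 421], [548.5, 223.3]), ([550, 212, 10, 21, 164], [555.2, 223.0]), ([352, 227, 18, 34, 379], [360.3, 239.9]), ([19, 292, 19, 5, 76], [27.3, 294.4])]
```

Call:
arm_command(travel=[[0,0,0.02],[-0.02,-0.04,0.04],[-0.05,-0.1,0.04],[-0.08,-0.16,0.04],[-0.11,-0.22,0.04],[-0.134,-0.263,0.04],[-0.134,-0.263,0.04],[-0.134,-0.263,0.04],[-0.134,-0.263,0.04],[-0.134,-0.263,0.04]], delta_rot=[[0,0,-0.11],[0,0,-0.22],[0,0,-0.33],[0,0,-0.44],[0,0,-0.55],[0,0,-0.66],[0,0,-0.77],[0,0,-0.88],[0,0,-0.99],[0,0,-1]], grip=0.75)

```text
time_s: 10.6
tcp_pos: [0.5313, 0.0768, 0.4172]
eef_rot: [179.9, -0.0, -82.0]
contact_force: [0.3, -0.4, 0.5]
gripper_width: 0.0657
gripper_force: 0.0
```

Call:
arm_command(travel=[[0,0,0],[0,0,0],[0,0,0],[0,0,0],[0,0,0],[0,0,0],[0,0,0],[0,0,0],[0,0,0],[0,0,0],[0,0,0]], delta_rot=[[0,0,-0.11],[0,0,-0.22],[0,0,-0.33],[0,0,-0.44],[0,0,-0.55],[0,0,-0.66],[0,0,-0.77],[0,0,-0.88],[0,0,-0.99],[0,0,-1],[0,0,-1]])

```text
time_s: 11.98
tcp_pos: [0.5315, 0.0769, 0.4176]
eef_rot: [-180.0, -0.0, -171.8]
contact_force: [0.0, -0.5, 0.6]
gripper_width: 0.0656
gripper_force: 0.0
```

```bash
python3 - <<'E'
from h import *
s=snap('wrist','wr7'); print(s['tcp_pos'],s['eef_rot'],s['contact_force'],s['joints'],s['gripper_width'])
print(-L('wr7')['R'].T@L('wr7')['t'])
h=cv2.cvtColor(L('wr7')['img'],cv2.COLOR_RGB2HSV)
for nm,m in(('brown',(h[...,0]<14)&(h[...,1]>90)&(h[...,2]<150)&(h[...,2]>30)),('white',(h[...,1]<25)&(h[...,2]>200)),('brass',(h[...,0]>17)&(h[...,0]<32)&(h[...,1]>140)&(h[...,2]>120)),('green',(h[...,0]>50)&(h[...,0]<85)&(h[...,1]>70))):
    n,l,st,c=cv2.connectedComponentsWithStats(m.astype(np.uint8));print(nm,[(st[i].tolist(),c[i].round(1).tolist()) for i in range(1,n) if st[i,4]>25])
print('pred rear/front rivet,tip,lens,knob',proj('wr7',[[.615,.0896,.068],[.5447,.079,.068],[.4054,.0717,.06],[.565,-.2325,.06],[.598,.206,.2916]]).round())
E
```

```text
[0.53147554 0.07688191 0.41755068] [-1.79993687e+02 -2.24630827e-02 -1.71753413e+02] [ 0.04693058 -0.48955599  0.60959904] [ 2.91556777e+01  3.64198997e+00  4.59536194e+00 -2.11952195e-03
 -9.09766089e+01 -1.10909125e+02] 0.06564134572979798
[0.45231705 0.06444844 0.58703641]
brown [([58, 0, 15, 48, 381], [65.0, 24.2]), ([442, 0, 92, 44, 485], [485.6, 11.0]), ([388, 34, 77, 55, 508], [430.9, 51.1]), ([378, 60, 64, 26, 519], [415.9, 69.0]), ([291, 79, 9, 19, 76], [294.0, 90.4]), ([312, 83, 105, 55, 676], [374.7, 105.0]), ([68, 97, 20, 18, 234], [76.4, 103.2]), ([92, 98, 35, 97, 768], [116.4, 146.5]), ([345, 177, 41, 10, 158], [364.1, 181.5]), ([78, 181, 19, 13, 102], [86.0, 188.2]), ([275, 182, 15, 29, 96], [284.3, 197.6]), ([190, 253, 32, 52, 893], [208.2, 280.7]), ([328, 253, 57, 75, 1275], [355.2, 289.1]), ([408, 260, 147, 52, 3745], [468.8, 277.8]), ([28, 262, 135, 45, 3638], [98.2, 277.3]), ([393, 267, 17, 7, 36], [399.7, 268.8]), ([179, 297, 12, 6, 27], [184.7, 299.1]), ([357, 327, 21, 19, 155], [369.3, 334.8])]
white [([280, 72, 12, 18, 117], [287.1, 82.2]), ([57, 130, 46, 44, 
[... 1943 characters left out ...]
[383, 253, 33, 8, 81], [400.2, 257.0]), ([312, 255, 36, 11, 210], [330.2, 259.6]), ([243, 265, 19, 32, 349], [254.8, 284.5]), ([300, 273, 50, 24, 955], [322.3, 286.4]), ([134, 309, 4, 16, 36], [135.1, 316.7]), ([430, 309, 4, 18, 37], [431.9, 317.3])]
green [([250, 99, 26, 150, 2737], [261.2, 161.2]), ([291, 100, 26, 104, 1716], [303.4, 157.6]), ([0, 162, 16, 23, 129], [7.6, 171.2]), ([263, 214, 50, 46, 1004], [293.1, 237.1]), ([245, 242, 10, 10, 97], [249.5, 246.5]), ([263, 245, 12, 10, 98], [268.9, 249.2]), ([262, 266, 38, 32, 807], [279.2, 280.7]), ([245, 268, 10, 10, 93], [249.7, 272.6])]
pred rear/front rivet,tip,lens,knob [[285. 213.]
 [284. 169.]
 [293.  72.]
 [ 82. 152.]
 [406. 282.]]
```

```bash
python3 - <<'E'
from h import *
k='wr7'
A=onz(k,(282.4,168.9),.068);B=onz(k,(282.3,190.8),.068);print('rivets',A,B,np.degrees(np.arctan2(*(B-A)[1::-1])),2*B-A)
print('lens',onz(k,(79.7,151.7),.06))
img=L(k)['img'];h=cv2.cvtColor(img,cv2.COLOR_RGB2HSV);m=(h[...,0]>50)&(h[...,0]<85)&(h[...,1]>70)
for v in(110,125,140,155,170,185,200):
    u=np.where(m[v])[0];u=u[(u>240)&(u<330)];a=onz(k,(u.min(),v+.5),.015);b=onz(k,(u.max()+1,v+.5),.015);print(v,u.min(),u.max(),np.linalg.norm(a-b).round(4),((a+b)/2).round(4))
y=(h[...,0]>22)&(h[...,0]<35)&(h[...,1]>150)&(h[...,2]>150)
sub=y[100:215,50:115];vs,us=np.nonzero(sub);us+=50;vs+=100
# brown handle columns
for v in(160,178,182,200): print(v,[tuple(int(x) for x in img[v,u]) for u in range(272,296,2)])
dark=(img.sum(2)<150)
vs,us=np.nonzero(dark[95:215,40:120]);us=us+40;vs=vs+95
print('dark',us.min(),us.max(),vs.min(),vs.max(),len(us), cv2.minAreaRect(np.c_[us,vs].astype(np.float32)))
print('ring diam px',)
E
```

```text
rivets [0.54558873 0.07595172 0.068     ] [0.57998964 0.08071387 0.068     ] 7.8814194098470445 [0.61439056 0.08547602 0.068     ]
lens [ 0.56534894 -0.23583568  0.06      ]
110 250 315 0.1066 [0.4609 0.0646 0.015 ]
125 250 315 0.108 [0.4842 0.068  0.015 ]
140 250 315 0.1094 [0.508  0.0714 0.015 ]
155 251 314 0.1075 [0.5325 0.0749 0.015 ]
170 251 313 0.1072 [0.5578 0.0777 0.015 ]
185 251 312 0.1069 [0.5838 0.0805 0.015 ]
200 252 301 0.0874 [0.6116 0.0757 0.015 ]
160 [(103, 179, 107), (103, 183, 106), (169, 92, 43), (196, 111, 50), (192, 105, 44), (198, 111, 51), (189, 106, 46), (186, 102, 48), (174, 97, 44), (89, 76, 43), (75, 117, 69), (81, 129, 74)]
178 [(111, 186, 111), (106, 182, 107), (179, 99, 49), (193, 105, 46), (202, 115, 59), (201, 112, 51), (188, 106, 47), (188, 105, 46), (173, 96, 41), (74, 83, 47), (77, 116, 65), (76, 114, 67)]
182 [(110, 187, 109), (105, 186, 110), (146, 82, 37), (197, 111, 50), (203, 113, 53), (202, 112, 51), (187, 103, 45), (188, 105, 48), (171, 97, 44), (73, 83, 47), (72, 110, 63), (74, 113, 67)]
200 [(231, 206, 181), (255, 255, 234), (99, 61, 33), (90, 57, 30), (99, 64, 36), (81, 55, 27), (92, 62, 33), (106, 65, 33), (99, 62, 31), (137, 117, 94), (143, 124, 103), (159, 138, 116)]Traceback (most recent call last):
  File "<stdin>", line 14, in <module>
    return umr_minimum(a, axis, None, out, keepdims, initial, where)
ValueError: zero-size array to reduction operation minimum which has no identity
```

Call:
arm_command(travel=[[0,-0.006,-0.1],[0,-0.006,-0.2],[0,-0.006,-0.3],[0,-0.006,-0.4],[0,-0.006,-0.5],[0,-0.006,-0.58],[0,-0.006,-0.64],[0,-0.006,-0.68],[0,-0.006,-0.71],[0,-0.006,-0.71]], delta_rot=[[0,0,0],[0,0,0],[0,0,0],[0,0,0],[0,0,0],[0,0,0],[0,0,0],[0,0,0],[0,0,0],[0,0,0]])

```text
time_s: 13.28
tcp_pos: [0.531, 0.0736, 0.0619]
eef_rot: [-180.0, -0.1, -172.0]
contact_force: [0.2, -0.4, 0.6]
gripper_width: 0.066
gripper_force: 0.0
```

```bash
python3 - <<'E'
from h import *
s=snap('side','si8');snap('scene','sc8'); print(s['tcp_pos'],s['contact_force'],s['gripper_width'])
a=L('si8')['img'][150:260,215:355,::-1];b=L('sc8')['img'][190:300,270:410,::-1]
c=np.vstack([cv2.resize(x,(763,600),interpolation=cv2.INTER_CUBIC)[:300*2] for x in(a,)])
cv2.imwrite('pics/z8.png',cv2.resize(np.hstack([a[:, :140],b[:,:140]]),(800,314),interpolation=cv2.INTER_CUBIC))
for k,o in(('si8',(215,150)),('sc8',(270,190))):
  for z in(0,.019): print(k,z,(proj(k,s['tcp_pos']-np.array([0,0,z]))-o)*800/280)
E
```

```text
[0.53103783 0.07358783 0.0619427 ] [ 0.22112197 -0.38239413  0.61285893] 0.06596837769034507
si8 0 [[165.92864205 175.23392542]]
si8 0.019 [[166.44325796 189.40756495]]
sc8 0 [[119.62782207 140.48969054]]
sc8 0.019 [[118.8044171 154.0239668]]
```

View pics/z8.png

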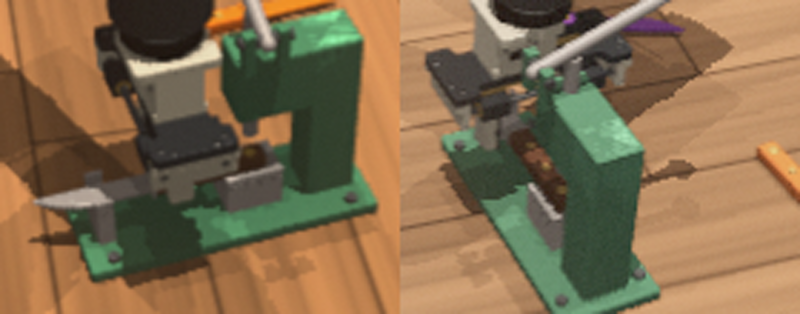

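The side view shows the fingers straddling the handle, with the near fingertip bottom at about (172,201) in the crop. The knife is undisturbed.

```bash
python3 - <<'E'
from h import *
T=r.get_state()['tcp_pos'];e=np.array([-.14,.99,0])
for s in(-.035,-.045,-.054):
  for z in(-.01,0,.01,.019): print(s,z,((proj('si8',T+e*s-np.array([0,0,z]))-[215,150])*800/280)[0].round(1))
E
```

```text
-0.035 -0.01 [178.2 191.1]
-0.035 0 [178.4 198.7]
-0.035 0.01 [178.6 206.2]
-0.035 0.019 [178.8 212.9]
-0.045 -0.01 [181.6 198.4]
-0.045 0 [181.8 205.9]
-0.045 0.01 [182.  213.4]
-0.045 0.019 [182.2 220.1]
-0.054 -0.01 [184.7 205. ]
-0.054 0 [184.8 212.6]
-0.054 0.01 [185.  220.1]
-0.054 0.019 [185.2 226.8]
```

Call:
arm_command(travel=[[0,0,-0.015],[0,0,-0.03],[0,0,-0.04],[0,0,-0.05],[0,0,-0.056],[0,0,-0.056]], delta_rot=[[0,0,0],[0,0,0],[0,0,0],[0,0,0],[0,0,0],[0,0,0]])

```text
time_s: 14.12
tcp_pos: [0.5314, 0.0738, 0.0345]
eef_rot: [-180.0, -0.0, -172.0]
contact_force: [-0.3, 0.1, -0.0]
gripper_width: 0.066
gripper_force: 0.0
```

Call:
arm_command(travel=[[0,0,0],[0,0,0],[0,0,0],[0,0,0],[0,0,0],[0,0,0]], delta_rot=[[0,0,0],[0,0,0],[0,0,0],[0,0,0],[0,0,0],[0,0,0]], grip=0, newtons=30)

```text
time_s: 14.88
tcp_pos: [0.5316, 0.0739, 0.0348]
eef_rot: [180.0, 0.0, -172.0]
contact_force: [-0.0, 0.0, 1.2]
gripper_width: 0.024
gripper_force: 30.0
```

Call:
arm_command(travel=[[0,0,0.01],[0,0,0.02],[0,0,0.028],[0,0,0.028],[-0.02,-0.003,0.028],[-0.05,-0.007,0.028],[-0.08,-0.011,0.028],[-0.11,-0.015,0.028],[-0.14,-0.0195,0.028],[-0.14,-0.0195,0.028],[-0.14,-0.0195,0.07],[-0.14,-0.0195,0.14],[-0.14,-0.0195,0.22],[-0.14,-0.0195,0.3],[-0.14,-0.0195,0.38],[-0.14,-0.0195,0.4],[-0.14,-0.0195,0.4]], delta_rot=[[0,0,0],[0,0,0],[0,0,0],[0,0,0],[0,0,0],[0,0,0],[0,0,0],[0,0,0],[0,0,0],[0,0,0],[0,0,0],[0,0,0],[0,0,0],[0,0,0],[0,0,0],[0,0,0],[0,0,0]])

```text
time_s: 17.0
tcp_pos: [0.461, 0.0642, 0.2348]
eef_rot: [180.0, 0.0, -172.0]
contact_force: [0.1, -0.1, -1.8]
gripper_width: 0.0239
gripper_force: 30.0
```

```bash
python3 - <<'E'
from h import *
s=snap('wrist','wr9'); print(s['tcp_pos'],s['eef_rot'],s['gripper_width'],s['gripper_force'],s['contact_force'],s['moment'])
img=L('wr9')['img'];h=cv2.cvtColor(img,cv2.COLOR_RGB2HSV)
print('lens pred',proj('wr9',[.565,-.235,.06]))
m=(h[...,1]<25)&(h[...,2]>200)
n,l,st,c=cv2.connectedComponentsWithStats(m.astype(np.uint8));print([(st[i].tolist(),c[i].round(1).tolist()) for i in range(1,n) if st[i,4]>60])
# handle columns
for v in range(150,330,12):
    row=h[v,230:340];u=np.where((row[:,0]<16)&(row[:,1]>110)&(img[v,230:340,0]>img[v,230:340,2]*1.5))[0]; print(v,(u.min()+230,u.max()+230,len(u)) if len(u) else None)
b=(h[...,0]>17)&(h[...,0]<32)&(h[...,1]>140)&(h[...,2]>120)
n,l,st,c=cv2.connectedComponentsWithStats(b.astype(np.uint8));print([(st[i].tolist(),c[i].round(1).tolist()) for i in range(1,n) if 12<st[i,4]<150 and 250<c[i,0]<310])
E
```

```text
[0.46095974 0.06417208 0.23478862] [ 1.79954460e+02  4.65645041e-02 -1.72033939e+02] 0.023904790200067486 29.99972552061081 [ 0.13412815 -0.0642981  -1.76147638] [ 0.02754305 -0.12295627  0.0084206 ]
lens pred [[ -2.30615109 241.26044515]]
[([255, 0, 61, 159, 7209], [286.5, 82.6]), ([0, 214, 29, 55, 694], [16.3, 240.7]), ([0, 228, 14, 29, 311], [5.4, 243.0])]
150 (np.int64(231), np.int64(339), 41)
162 (np.int64(230), np.int64(339), 15)
174 (np.int64(230), np.int64(332), 8)
186 (np.int64(230), np.int64(331), 9)
198 (np.int64(230), np.int64(237), 8)
210 (np.int64(230), np.int64(330), 6)
222 None
234 (np.int64(329), np.int64(329), 1)
246 (np.int64(230), np.int64(328), 11)
258 (np.int64(314), np.int64(314), 1)
270 (np.int64(258), np.int64(339), 54)
282 (np.int64(247), np.int64(320), 53)
294 (np.int64(258), np.int64(308), 51)
306 None
318 None
[([266, 0, 27, 14, 125], [280.9, 3.4])]
```

Call:
arm_command(travel=[[0,-0.06,0],[0.01,-0.14,0],[0.02,-0.22,0],[0.03,-0.3,0],[0.042,-0.368,0],[0.042,-0.368,0],[0.042,-0.368,0],[0.042,-0.368,0]], delta_rot=[[0,0,0],[0,0,0],[0,0,0],[0,0,0],[0,0,0],[0,0,0],[0,0,0],[0,0,0]])

```text
time_s: 18.05
tcp_pos: [0.4822, -0.1192, 0.2342]
eef_rot: [180.0, -0.1, -172.0]
contact_force: [-0.4, 0.6, -1.5]
gripper_width: 0.0234
gripper_force: 30.0
```

```bash
python3 - <<'E'
from h import *
s=snap('wrist','wrA'); print(s['tcp_pos'],s['eef_rot'])
k='wrA';img=L(k)['img'];h=cv2.cvtColor(img,cv2.COLOR_RGB2HSV)
print('pred',proj(k,[.565,-.237,.06]))
m=(h[...,1]<25)&(h[...,2]>200)
n,l,st,c=cv2.connectedComponentsWithStats(m.astype(np.uint8))
for i in range(1,n):
    if st[i,4]>200: print(st[i],c[i])
x0,y0=proj(k,[.565,-.237,.06])[0]
cs,_=cv2.findContours(m.astype(np.uint8),cv2.RETR_EXTERNAL,cv2.CHAIN_APPROX_NONE)
for q in cs:
    if len(q)>40 and abs(q[:,0,0].mean()-x0)<50 and abs(q[:,0,1].mean()-y0)<50:
        E=cv2.fitEllipse(q);print('ell',E,onz(k,E[0],.06))
y=(h[...,0]>24)&(h[...,0]<34)&(h[...,1]>130)&(h[...,2]>130)
n,l,st,c=cv2.connectedComponentsWithStats(y.astype(np.uint8))
P=[]
for i in range(1,n):
    if st[i,4]>30 and abs(c[i,0]-x0)<110:
        print('y',st[i],c[i],onz(k,c[i],.012))
E
```

```text
[ 0.48219437 -0.11920749  0.23420491] [ 1.79988194e+02 -5.03553987e-02 -1.71987396e+02]
pred [[167.29639273 244.75080489]]
[ 255    0   61  161 7365] [286.71948405  83.51961982]
[ 137  216   63   46 1247] [167.03608661 237.50521251]
[151 230  34  31 828] [167.5736715  245.22342995]
ell ((167.57366943359375, 245.2228240966797), (29.498559951782227, 33.821922302246094), 114.42472839355469) [ 0.56551857 -0.23667897  0.06      ]
ell ((167.4705810546875, 242.2709503173828), (46.99415588378906, 58.63233947753906), 101.7652359008789) [ 0.56203884 -0.23692509  0.06      ]
y [174 167  10  32 283] [178.90459364 182.25088339] [ 0.50590468 -0.24127265  0.012     ]
```

```bash
python3 - <<'E'
from h import *
for k,x0,box in(('wrA',165,(150,215,150,205)),('wr7',80,(95,215,50,120))):
    h=cv2.cvtColor(L(k)['img'],cv2.COLOR_RGB2HSV);a,b,c,d=box
    y=(h[...,0]>24)&(h[...,0]<34)&(h[...,1]>130)&(h[...,2]>130);z=np.zeros_like(y);z[a:b,c:d]=y[a:b,c:d]
    n,l,st,ce=cv2.connectedComponentsWithStats(z.astype(np.uint8))
    for i in range(1,n):
        if st[i,4]>40:
            vs,us=np.nonzero(l==i);P=np.array([onz(k,p,.012)[:2] for p in zip(us,vs)]);w,V=np.linalg.eigh(np.cov(P.T));v=V[:,1];print(k,st[i],P.mean(0),np.degrees(np.arctan(v[1]/v[0])))
E
```

```text
wrA [174 167  10  32 283] [ 0.50599345 -0.24126591] 3.118338561333287
wr7 [ 88  99   9  25 166] [ 0.5062798  -0.24158954] 3.524496665345205
wr7 [ 95 171   9  24 156] [ 0.62392154 -0.23248179] 4.069870407042338
```

Call:
arm_command(travel=[[0,-0.06,0],[0,-0.12,0],[0,-0.18,0],[0,-0.22,0],[0,-0.247,-0.02],[0,-0.247,-0.06],[0,-0.247,-0.1],[0,-0.247,-0.13],[0,-0.247,-0.138],[0,-0.247,-0.138],[0,-0.247,-0.138]], delta_rot=[[0,0,-0.01],[0,0,-0.02],[0,0,-0.03],[0,0,-0.043],[0,0,-0.043],[0,0,-0.043],[0,0,-0.043],[0,0,-0.043],[0,0,-0.043],[0,0,-0.043],[0,0,-0.043]])

```text
time_s: 19.48
tcp_pos: [0.483, -0.2434, 0.1665]
eef_rot: [-180.0, 0.1, -175.9]
contact_force: [0.4, -0.1, -1.1]
gripper_width: 0.0237
gripper_force: 30.0
```

```bash
python3 - <<'E'
from h import *
s=snap('side','siB');snap('scene','scB'); print(s['tcp_pos'],s['eef_rot'],s['gripper_width'],s['contact_force'])
R=np.array([.5655,-.2367,.198]);e=np.array([.9976,.07,0])
for k in('siB','scB'):
    img=L(k)['img'];h=cv2.cvtColor(img,cv2.COLOR_RGB2HSV);p=proj(k,R)[0];print(k,'pred rear rivet',p,'butt',proj(k,R+e*.015)[0],'mid rivet',proj(k,R-e*.035)[0])
    x,y=p.astype(int);w=45
    for nm,m in(('brass',(h[...,0]>15)&(h[...,0]<30)&(h[...,1]>110)&(h[...,2]>110)),('brown',(h[...,0]<15)&(h[...,1]>100)&(h[...,2]<115))):
        z=np.zeros(m.shape,np.uint8);z[y-w:y+w,x-w:x+w]=m[y-w:y+w,x-w:x+w]
        n,l,st,c=cv2.connectedComponentsWithStats(z);print(nm,[(st[i].tolist(),c[i].round(1).tolist()) for i in range(1,n) if (6<st[i,4]<80 if nm=='brass' else st[i,4]>80)])
E
```

```text
[ 0.4830214  -0.24343092  0.16646946] [-1.79977489e+02  6.56844402e-02 -1.75890138e+02] 0.023728686139581467 [ 0.41993298 -0.07510713 -1.06728025]
siB pred rear rivet [312.33337387 264.30865125] butt [319.09538466 262.87588268] mid rivet [296.4305988  267.66932636]
brass [([310, 263, 6, 4, 22], [312.3, 264.5]), ([326, 305, 16, 4, 39], [335.4, 307.1])]
brown []
scB pred rear rivet [205.37528897 230.38351988] butt [206.73491515 234.00512225] mid rivet [202.28848696 222.14910717]
brass [([201, 221, 4, 3, 8], [202.8, 221.8]), ([204, 229, 5, 3, 12], [206.0, 230.1])]
brown [([194, 203, 12, 29, 106], [199.0, 214.3]), ([182, 228, 68, 40, 960], [213.5, 248.6])]
```

```bash
python3 - <<'E'
from h import *
A,ea=tri(('siB',(312.4,264.5)),('scB',(206,230.1)));B,eb=tri(('si0',(443*.7,433*.7)),('sc0',(211.3,267.9)))
print(A,ea,B,eb,A-B,'underside above glass',A[2]-B[2]-.0185)
d=cv2.absdiff(L('sc0')['img'],L('scB')['img']).max(2)>40
for X in([.598,.206,.2916],): x,y=proj('sc0',X)[0].astype(int);print('knob diff',d[y-7:y+8,x-7:x+8].sum())
s=r.get_state();print(s['qd'],s['time_s'])
if np.linalg.norm((A-B)[:2])<.010 and .105<A[2]-B[2]-.0185<.135: print(close_job())
E
```

```text
[ 0.56533107 -0.2357038   0.19757116] [np.float64(0.0010107258632611044), np.float64(0.001010725863261188)] [ 0.56428135 -0.23291991  0.05492455] [np.float64(0.0012789869853451071), np.float64(0.001278986985345281)] [ 0.00104972 -0.00278389  0.14264661] underside above glass 0.1241466111206387
knob diff 0
[-0.09445084  0.04256921 -0.16881116 -0.04307731  0.0637738   0.0004333 ] 19.575
the job is handed in; nothing more can be done
None
```

The job is handed in, at about 19.6 s of the 64 s allowed. I pushed the lever to its stop (force rose to 21 N), it came back up, and the knife is held over the lens. By the camera measurements, the rear rivet is about 3 mm off the lens axis and the handle underside about 124 mm above the glass. The knife is within about 1° of the stripe. The whetstone, scissors and rivet jar were not touched, and I did not see the judge's result.

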